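# Pack the full coffee tin and close the takeaway carton

## Task

One of the two look-alike coffee tins is full and the other nearly empty: find out by weight which is the full one and set it upright, without dropping it, on the floor of the open carton; the other tin must end upright on the counter beside it. Then fold both short flaps down level, and after them the big lid, pressing the lid down firmly until it is fully home, without crushing the carton. Leave the mug, the cans, the sugar jar and the card terminal where they are.

Things in the scene. Friction and masses are not known exactly. Their poses are not given: they have to be found in the camera images.
- carton: open brown cardboard takeaway carton fixed on a grey mat; outer 124 (its x) x 142 (its y) x 116 mm high, walls and floor 4 mm; origin at the centre of its underside, z up. Short flaps on its -x and +x sides, big lid on its +y side, no flap on the -y side
- near_flap (a joint): hinge of the -x (robot's side) short flap; 0 = level over the opening (its stop), 1.57 = upright, larger = leaning outward; starts 2.1 to 2.4. It stays where left; 45 mm from crease to free edge, 128 mm wide, 4 mm thick; its crease runs along the carton's y at x = -62 mm, z = 116 mm of the carton's frame
- far_flap (a joint): hinge of the +x (far side) short flap; 0 = level over the opening (its stop), 1.57 = upright, larger = leaning outward; starts 2.1 to 2.4. It stays where left; 45 mm from crease to free edge, 128 mm wide, 4 mm thick; its crease runs along the carton's y at x = +62 mm, z = 116 mm of the carton's frame
- lid (a joint): hinge of the big lid; 0 = level over the carton (its stop), 1.57 = upright, larger = leaning out to the carton's +y; starts 2.1 to 2.4. Stays where left (about 1 N at its edge moves it). 138 mm from crease to free edge, 122 wide, 4 thick, red dot on its outer face, 10 mm tuck tab at its edge; crease along the carton's x at y = +71, z = 121 mm of the carton's frame
- near_edge (a point): middle of the free edge of the -x short flap
- far_edge (a point): middle of the free edge of the +x short flap
- lid_edge (a point): middle of the free edge of the lid
- tin_a: square green coffee tin with a paper band and brass-coloured closed top, 50 x 50 x 105 mm; origin at the centre of its underside, z up. Stands upright on the counter. A full tin weighs about 500 to 660 g, the nearly empty one about 150 g; which of the two is full differs from time to time. The contents shift 1 to 2 mm inside
- tin_b: the other tin, same look and size as tin_a
- mug: white mug, 80 mm across, 90 mm high, bystander; origin at the centre of its underside
- can_red: drinks can with a red band, 66 mm across, 115 mm high, bystander; origin under its centre
- can_green: drinks can with a green band, 66 mm across, 115 mm high, bystander; origin under its centre
- sugar: glass sugar jar with steel cap, 72 mm across, 120 mm high, bystander; origin under its centre
- terminal: black card terminal lying flat, 160 x 75 x 30 mm, bystander; origin under its centre

How it is judged:
By the outcome, as a careful person would: the job done as asked, in the order asked, and still so for the second after the job is handed in, with the robot touching nothing.
It also fails if it takes over 72 s, if anything falls off the work surface, if the arm or the gripper's body presses on something with over 40 N, if the wrist force passes 120 N, or if a joint passes its speed limit or range.

## Robot

A 6-joint arm with a two-finger parallel gripper is mounted at the origin on the work surface. World frame = base frame: x ahead of the robot, y to its left, z up, the work surface at z = 0. Lengths are in m, angles in rad, forces in N, time in s.
With the tool pointing down it reaches from about 0.35 to 0.925 m from the base axis. Payload 6.4 kg.
Tool frame: the origin (TCP) lies at the very end of the fingers, on their centre line; the grasp point (between the pads) lies 19 mm behind it; x points along the fingers, y is the direction in which the jaws open and shut, and the axes are right-handed (so a half turn about x gives the same grasp; the last joint's range is limited). The gripper opens to 94 mm and grips with 3 to 60 N. Pads are 16 mm wide; open, the fingers measure 119 mm over their backs; the gripper's body (75 mm by 177 mm) begins 78 mm behind the grasp point.
Start: joints at [-1.316, 0.245, 1.558, -0, 1.339, -0.174], TCP at [0.27, -0.591, 0.205] pointing down, gripper open.
Joint ranges: [-3.13, 3.13], [-1.02, 2.26], [0.13, 2.54], [-0.95, 4.09], [0.21, 2.88], [-2.74, 2.74]. Speed limits (rad/s): [2.57, 2.57, 3.14, 3.14, 3.14, 3.14].

## Interface

Orientations are given as a unit quaternion [x, y, z, w].
In Python, from bench import arm gives the robot as it stands.
- The arm moves only by the tool step_arm, never from a script. Its argument "series" is a list of rows, each an object of numbers: "tx", "ty", "tz": the shift along the tool's x, y, z in mm; "ax", "ay", "az": the turn, a rotation vector about the tool's x, y, z in degrees. In form: [{"tx": .., "ty": .., "tz": .., "ax": .., "ay": .., "az": ..}, ...]. A call has 1 to 20 rows; each row is the pose to reach, as a shift and turn from the pose commanded when the call began, along the tool's axes at that moment; what a row does not reach only later rows make up. A row lasts 1/8 s, in which the tool goes at most 62.5 mm and 10.7 degrees, less where a joint would pass 70% of its speed; a pose out of reach is approached as far as the arm can. A call with a gripper value outside its range is refused whole. "fingers" is the opening in per cent of the stroke, from 0 (shut) to 100 (fully open), set as the call begins (left out, the last holds). The fingers move at their own pace and stop on an object; "force" is the grip in N (left out, the last holds). Time passes only in rows, so rows that repeat a pose let the fingers close. It gives the time, the measured TCP pose, the force and the opening at its end, in the units of the state.
- arm.observe(): the state, without advancing time (a new reading comes with each control period).
- arm.get_image(name): name is "scene" or "top"; returns the picture (420x560x3 uint8, red, green, blue); there is no depth.
- arm.camera_params(name): a dict with "K" (3x3 intrinsics, pixels), "R" (3x3) and "t" (3): a world point X has camera coordinates R X + t. Camera axes: x right, y down, z forward; pixel columns grow to the right and rows downward; lengths in m; the calibration is good to about 2 mm. A picture is of the moment at which its call begins. camera_params takes no time and is no camera call.
- arm.hand_in(): hands the job in, once; it reports no verdict.
Trained networks look in the newest picture that a camera, given by its name, has taken for a name from the list of things; names that differ only in an ending like _2 or _b are one class to them, and where a whole thing is asked for, a point or a joint stands for the part that bears it (a point fixed in the world has none). Each returns a list of dicts, best first, with "score" (0 to 1); they miss things now and then, are a little off and sometimes report something else, mostly with a low value. They report only what shows in the picture. A call takes as long as a camera call.
- arm.find_in(label, camera): "extent" ([left, top, width, height] in pixels, round what is visible of it).
- arm.place_of(label, camera): "pixel" ([row, column] in pixels: a listed point, or the origin of a listed thing).
The state is a dict: "t": time; "joint_pos": joint angles; "qd": joint speeds; "joint_torque": joint torques, N m; "ee_pos": TCP position; "tool_rot": TCP orientation; "wrist_force": force on the tool from outside, world axes, zero at the start; "torque": the same for the moment, N m; "width": finger opening in m.
Only numpy, scipy, OpenCV 4.12 (cv2) and the standard library are available. Lean on these libraries where they do the work, as an engineer would, in place of code of your own. Each camera call takes 0.05 s, during which the arm holds its last target. There are 200 camera calls.

## Working session

There is one attempt and no reset: what is moved stays moved. The work goes in short steps, Python scripts to look and compute and a tool call to move; the robot and the scene stay as the last step left them, time stands still between calls to the robot, and variables do not carry over. Pictures are saved under pics/ and viewed, about 8 in all and at most 12, crops included, and the job is handed in when it is done.

Besides the shell and the picture viewer there is one more tool, called as name(argument=value, ...) on one line, values as JSON. step_arm: Moves the arm, as the interface text tells. Its arguments: {"type":"object","properties":{"series":{"type":"array","items":{"type":"object","properties":{"tx":{"type":"number"},"ty":{"type":"number"},"tz":{"type":"number"},"ax":{"type":"number"},"ay":{"type":"number"},"az":{"type":"number"}}}},"fingers":{"type":"number"},"force":{"type":"number"}},"required":["series"]}

```bash
mkdir -p pics
cat > h.py <<'E'
import numpy as np,cv2
from bench import arm
from scipy.spatial.transform import Rotation as Ro
def ray(cam,pix):
    p=arm.camera_params(cam);K,R,t=[np.array(p[k]) for k in('K','R','t')]
    d=R.T@np.linalg.inv(K)@np.array([pix[1],pix[0],1.]);return -R.T@t,d
def atz(cam,pix,z):
    c,d=ray(cam,pix);return c+d*(z-c[2])/d[2]
def proj(cam,X):
    p=arm.camera_params(cam);K,R,t=[np.array(p[k]) for k in('K','R','t')]
    q=K@(R@np.array(X)+t);return q[:2]/q[2]  # col,row
def save(name,cams=('scene','top')):
    ims=[arm.get_image(c)[:,:,::-1] for c in cams]
    for c,i in zip(cams,ims): cv2.imwrite(f'pics/{name}_{c}.png',i)
def st():
    o=arm.observe();print('t',round(o['t'],2),'pos',np.round(o['ee_pos'],4),'rot\n',np.round(Ro.from_quat(o['tool_rot']).as_matrix(),3),'F',np.round(o['wrist_force'],2),'w',o['width'],'q',np.round(o['joint_pos'],3))
    return o
def rel(o,P,Rm=None):
    R0=Ro.from_quat(o['tool_rot']).as_matrix();s=1000*R0.T@(np.array(P)-np.array(o['ee_pos']))
    r=np.zeros(3) if Rm is None else Ro.from_matrix(R0.T@Rm).as_rotvec(degrees=True)
    print('t',np.round(s,1),'a',np.round(r,1))
E
python3 - <<'E'
from h import *
save('a')
for c in('scene','top'):
    p=arm.camera_params(c);print(c,'cam at',np.round(-np.array(p['R']).T@np.array(p['t']),3))
    for l in('carton','tin_a','mug','can_red','can_green','sugar','terminal','near_edge','far_edge','lid_edge'):
        for d in arm.place_of(l,c)[:3]: print(l,np.round(d['score'],2),np.round(d['pixel']),np.round(atz(c,d['pixel'],0)[:2],3))
st()
a=[cv2.imread(f'pics/a_{c}.png') for c in('scene','top')]
cv2.imwrite('pics/a.png',cv2.resize(np.hstack(a),(800,300)))
E
```

```text
scene cam at [1.02  0.397 0.888]
carton 0.94 [260. 323.] [0.565 0.101]
tin_a 0.91 [201. 227.] [ 0.596 -0.215]
mug 0.91 [190. 319.] [ 0.392 -0.054]
can_red 0.6 [255. 202.] [ 0.758 -0.133]
can_red 0.48 [277. 455.] [0.383 0.364]
can_green 0.64 [288. 230.] [ 0.772 -0.012]
terminal 0.67 [168. 180.] [ 0.606 -0.414]
near_edge 0.64 [202. 356.] [0.358 0.051]
far_edge 0.66 [250. 305.] [0.57  0.049]
lid_edge 0.79 [238. 395.] [0.388 0.195]
top cam at [ 0.408 -0.043  1.195]
carton 0.86 [232. 221.] [0.558 0.118]
tin_a 0.78 [276. 360.] [ 0.452 -0.244]
tin_a 0.61 [224. 344.] [ 0.587 -0.203]
mug 0.96 [299. 287.] [ 0.39  -0.058]
can_red 0.63 [165. 317.] [ 0.745 -0.131]
can_green 0.84 [154. 272.] [ 0.774 -0.01 ]
sugar 0.9 [298. 123.] [0.384 0.365]
terminal 0.58 [211. 426.] [ 0.625 -0.419]
near_edge 0.97 [263. 217.] [0.477 0.126]
far_edge 0.61 [279. 362.] [ 0.444 -0.247]
far_edge 0.59 [188. 218.] [0.677 0.132]
lid_edge 0.94 [214. 144.] [0.602 0.324]
lid_edge 0.44 [215. 425.] [ 0.615 -0.414]
t 1.1 pos [ 0.2703 -0.5912  0.2054] rot
 [[ 0.     0.416 -0.909]
 [ 0.    -0.909 -0.416]
 [-1.    -0.    -0.   ]] F [ 0.75 -0.33  0.01] w 0.09400437498426703 q [-1.316  0.245  1.558  0.     1.339 -0.174]
```

View pics/a_scene.png

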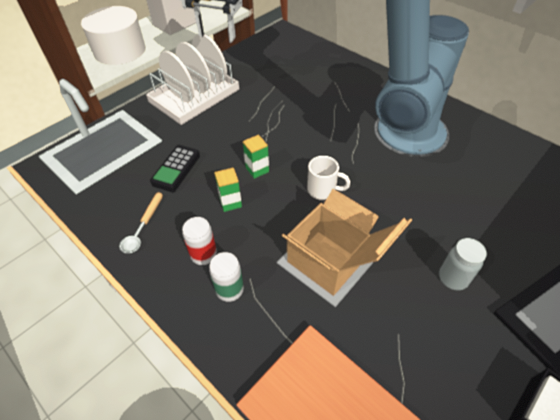

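View pics/a_top.png

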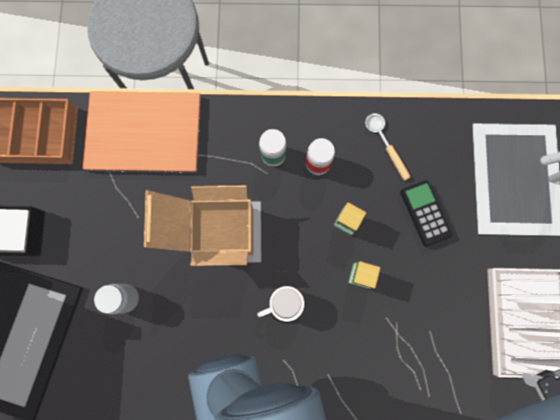

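Scene: tins near (218,350) and (275,367) in the top view, the carton opening is about cols 192–252, rows 200–250, lid on the left and flaps above and below. Next: tin tops and a carton close-up.

Run:
```python
from h import *
im=cv2.imread('pics/a_top.png');hsv=cv2.cvtColor(im,cv2.COLOR_BGR2HSV)
m=cv2.inRange(hsv,(18,110,120),(32,255,255));m[:,:320]=0;m[:190]=0;m[:,400:]=0
for c in cv2.findContours(m,0,2)[0]:
    if cv2.contourArea(c)<150: continue
    w=np.array([atz('top',(p[0][1],p[0][0]),.105)[:2] for p in c],np.float32)
    print(cv2.minAreaRect(w))
    for d in [np.round(x,3) for x in cv2.boxPoints(cv2.minAreaRect(w))]: print(d)
cr=cv2.resize(im[175:280,130:275],None,fx=5.5,fy=5.5,interpolation=cv2.INTER_CUBIC)
for k in range(0,145,10): cv2.putText(cr,str(130+k),(int(k*5.5),10),0,.35,(0,255,255),1)
for k in range(0,105,10): cv2.putText(cr,str(175+k),(0,int(k*5.5)+5),0,.35,(0,255,255),1)
cv2.imwrite('pics/crop1.png',cr)
```

```text
((0.4527410864830017, -0.241830974817276), (0.052753813564777374, 0.05196603387594223), 74.71865844726562)
[ 0.421 -0.26 ]
[ 0.471 -0.274]
[ 0.485 -0.223]
[ 0.435 -0.21 ]
((0.5903535485267639, -0.20718052983283997), (0.051143892109394073, 0.05261770635843277), 61.885684967041016)
[ 0.555 -0.217]
[ 0.602 -0.242]
[ 0.626 -0.197]
[ 0.579 -0.172]
```

View pics/crop1.png

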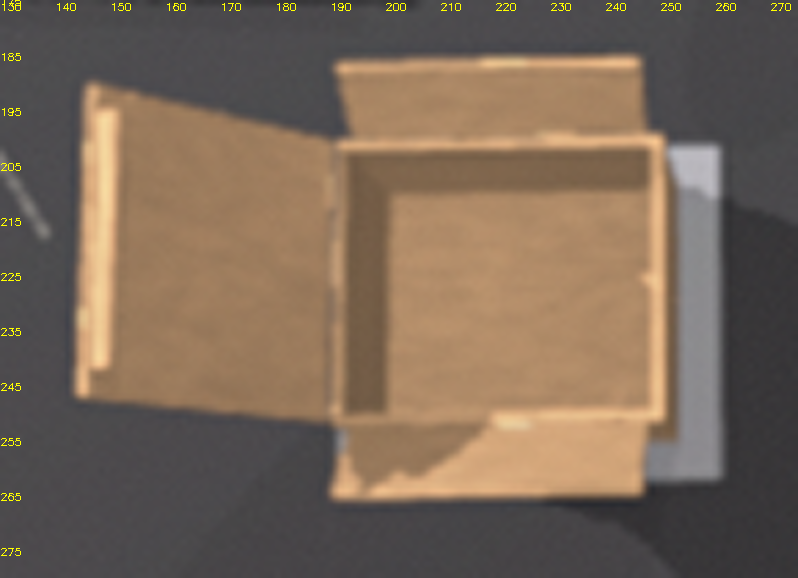

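Run:
```python
from h import *
P=[(200.8,190.9),(199.5,250.7),(251,250.7),(251,190.9)]
W=np.array([atz('top',p,.116)[:2] for p in P]);print(np.round(W,4),W.mean(0))
for i in range(4): d=W[(i+1)%4]-W[i];print(np.linalg.norm(d),np.degrees(np.arctan2(d[1],d[0])))
def T(deg): # tool x down, y at angle
    a=np.radians(deg);y=np.array([np.cos(a),np.sin(a),0]);x=np.array([0,0,-1.]);return np.c_[x,y,np.cross(x,y)]
o=st()
rel(o,[.453,-.242,.205],T(-105.3));rel(o,[.453,-.242,.06],T(-105.3))
rel(o,[.59,-.207,.205],T(-118))
```

```text
[[0.6182 0.1787]
 [0.624  0.0354]
 [0.5007 0.0317]
 [0.4978 0.1725]] [0.56018466 0.10458208]
0.14343488122239856 -87.64574256569848
0.12340716578905629 -178.2595571272176
0.1408583238214841 91.16271232796831
0.12047780399154427 2.965363809510303
t 1.1 pos [ 0.2703 -0.5912  0.2054] rot
 [[ 0.     0.416 -0.909]
 [ 0.    -0.909 -0.416]
 [-1.    -0.    -0.   ]] F [ 0.75 -0.33  0.01] w 0.09400437498426703 q [-1.316  0.245  1.558  0.     1.339 -0.174]
t [   0.5 -241.6 -311.4] a [39.9 -0.   0. ]
t [ 145.5 -241.6 -311.4] a [39.9 -0.   0. ]
t [   0.5 -216.4 -450.5] a [52.6 -0.   0. ]
```

step_arm(series=[{"tx": 0,"ty": -121,"tz": -156,"ax": 20},{"tx": 0,"ty": -241.6,"tz": -311.4,"ax": 39.9},{"tx": 0,"ty": -241.6,"tz": -311.4,"ax": 39.9},{"tx": 0,"ty": -241.6,"tz": -311.4,"ax": 39.9},{"tx": 0,"ty": -241.6,"tz": -311.4,"ax": 39.9},{"tx": 0,"ty": -241.6,"tz": -311.4,"ax": 39.9},{"tx": 0,"ty": -241.6,"tz": -311.4,"ax": 39.9},{"tx": 0,"ty": -241.6,"tz": -311.4,"ax": 39.9},{"tx": 0,"ty": -241.6,"tz": -311.4,"ax": 39.9},{"tx": 0,"ty": -241.6,"tz": -311.4,"ax": 39.9},{"tx": 50,"ty": -241.6,"tz": -311.4,"ax": 39.9},{"tx": 95,"ty": -241.6,"tz": -311.4,"ax": 39.9},{"tx": 139,"ty": -241.6,"tz": -311.4,"ax": 39.9},{"tx": 139,"ty": -241.6,"tz": -311.4,"ax": 39.9},{"tx": 139,"ty": -241.6,"tz": -311.4,"ax": 39.9}], fingers=100)

```text
schema error: expected keys tx, ty, tz, ax, ay, az
```

step_arm(series=[{"tx": 0},{"tx": 0},{"tx": 0},{"tx": 0},{"tx": 0}], fingers=30, force=25)

```text
schema error: expected keys tx, ty, tz, ax, ay, az
```

All six keys are needed.

step_arm(series=[{"tx": 0,"ty": -121,"tz": -156,"ax": 20,"ay": 0,"az": 0},{"tx": 0,"ty": -241.6,"tz": -311.4,"ax": 39.9,"ay": 0,"az": 0},{"tx": 0,"ty": -241.6,"tz": -311.4,"ax": 39.9,"ay": 0,"az": 0},{"tx": 0,"ty": -241.6,"tz": -311.4,"ax": 39.9,"ay": 0,"az": 0},{"tx": 0,"ty": -241.6,"tz": -311.4,"ax": 39.9,"ay": 0,"az": 0},{"tx": 0,"ty": -241.6,"tz": -311.4,"ax": 39.9,"ay": 0,"az": 0},{"tx": 0,"ty": -241.6,"tz": -311.4,"ax": 39.9,"ay": 0,"az": 0},{"tx": 0,"ty": -241.6,"tz": -311.4,"ax": 39.9,"ay": 0,"az": 0},{"tx": 0,"ty": -241.6,"tz": -311.4,"ax": 39.9,"ay": 0,"az": 0},{"tx": 0,"ty": -241.6,"tz": -311.4,"ax": 39.9,"ay": 0,"az": 0},{"tx": 50,"ty": -241.6,"tz": -311.4,"ax": 39.9,"ay": 0,"az": 0},{"tx": 95,"ty": -241.6,"tz": -311.4,"ax": 39.9,"ay": 0,"az": 0},{"tx": 139,"ty": -241.6,"tz": -311.4,"ax": 39.9,"ay": 0,"az": 0},{"tx": 139,"ty": -241.6,"tz": -311.4,"ax": 39.9,"ay": 0,"az": 0}], fingers=100)

```text
t: 2.85
ee_pos: [0.4503, -0.2407, 0.0632]
tool_rot: [-0.698, 0.093, 0.703, 0.096]
wrist_force: [0.1, -0.6, -0.2]
width: 0.0943
```

step_arm(series=[{"tx": 0,"ty": 0,"tz": 0,"ax": 0,"ay": 0,"az": 0},{"tx": 0,"ty": 0,"tz": 0,"ax": 0,"ay": 0,"az": 0},{"tx": 0,"ty": 0,"tz": 0,"ax": 0,"ay": 0,"az": 0},{"tx": 0,"ty": 0,"tz": 0,"ax": 0,"ay": 0,"az": 0},{"tx": 0,"ty": 0,"tz": 0,"ax": 0,"ay": 0,"az": 0},{"tx": 0,"ty": 0,"tz": 0,"ax": 0,"ay": 0,"az": 0}], fingers=30, force=25)

```text
t: 3.6
ee_pos: [0.4533, -0.2418, 0.0668]
tool_rot: [0.701, -0.094, -0.701, -0.094]
wrist_force: [-0.1, 2.1, 3.3]
width: 0.0499
```

step_arm(series=[{"tx": -15,"ty": 0,"tz": 0,"ax": 0,"ay": 0,"az": 0},{"tx": -30,"ty": 0,"tz": 0,"ax": 0,"ay": 0,"az": 0},{"tx": -30,"ty": 0,"tz": 0,"ax": 0,"ay": 0,"az": 0},{"tx": -30,"ty": 0,"tz": 0,"ax": 0,"ay": 0,"az": 0},{"tx": -30,"ty": 0,"tz": 0,"ax": 0,"ay": 0,"az": 0}])

```text
t: 4.22
ee_pos: [0.4526, -0.2416, 0.0958]
tool_rot: [-0.7, 0.094, 0.701, 0.095]
wrist_force: [0.1, 0.2, -5.2]
width: 0.0501
```

Run:
```python
from h import *
st()
```

```text
t 4.22 pos [ 0.4526 -0.2416  0.0958] rot
 [[-0.001 -0.264 -0.964]
 [ 0.001 -0.964  0.264]
 [-1.    -0.001  0.001]] F [ 0.13  0.23 -5.25] w 0.0501071859155084 q [-0.712  0.057  1.984 -0.     1.102  1.127]
```

Run:
```python
from h import *
a=np.radians(-88);y=np.array([np.cos(a),np.sin(a),0]);x=np.array([0,0,-1.]);T=np.c_[x,y,np.cross(x,y)]
o=arm.observe()
rel(o,[.560,.105,.245],T);rel(o,[.560,.105,.075],T)
```

```text
t [-149.  -362.8  -11.8] a [-17.3   0.1   0. ]
t [  21.  -362.7  -12. ] a [-17.3   0.1   0. ]
```

step_arm(series=[{"tx": -40,"ty": 0,"tz": 0,"ax": 0,"ay": 0,"az": 0},{"tx": -85,"ty": -20,"tz": 0,"ax": 0,"ay": 0,"az": 0},{"tx": -130,"ty": -60,"tz": -2,"ax": -3,"ay": 0,"az": 0},{"tx": -149,"ty": -105,"tz": -4,"ax": -6,"ay": 0,"az": 0},{"tx": -149,"ty": -155,"tz": -6,"ax": -9,"ay": 0,"az": 0},{"tx": -149,"ty": -205,"tz": -8,"ax": -12,"ay": 0,"az": 0},{"tx": -149,"ty": -255,"tz": -10,"ax": -14,"ay": 0,"az": 0},{"tx": -149,"ty": -305,"tz": -12,"ax": -16,"ay": 0,"az": 0},{"tx": -149,"ty": -345,"tz": -12,"ax": -17.3,"ay": 0,"az": 0},{"tx": -149,"ty": -362.8,"tz": -12,"ax": -17.3,"ay": 0,"az": 0},{"tx": -149,"ty": -362.8,"tz": -12,"ax": -17.3,"ay": 0,"az": 0},{"tx": -149,"ty": -362.8,"tz": -12,"ax": -17.3,"ay": 0,"az": 0},{"tx": -149,"ty": -362.8,"tz": -12,"ax": -17.3,"ay": 0,"az": 0}])

```text
t: 5.85
ee_pos: [0.5604, 0.1035, 0.2454]
tool_rot: [-0.707, -0.011, 0.707, -0.012]
wrist_force: [-0.2, -0.0, -5.4]
width: 0.0496
```

Run:
```python
from h import *
st()
save('b')
a=[cv2.imread(f'pics/b_{c}.png') for c in('scene','top')]
cv2.imwrite('pics/b.png',np.hstack([cv2.resize(a[0][130:310,240:440],(400,360)),cv2.resize(a[1][150:330,120:320],(400,360))]))
```

```text
t 5.85 pos [0.5604 0.1035 0.2454] rot
 [[-0.     0.033 -0.999]
 [-0.    -0.999 -0.033]
 [-1.     0.     0.   ]] F [-0.23 -0.01 -5.42] w 0.04959711086298335 q [-0.016  0.027  1.725 -0.     1.39   1.522]
```

View pics/b.png

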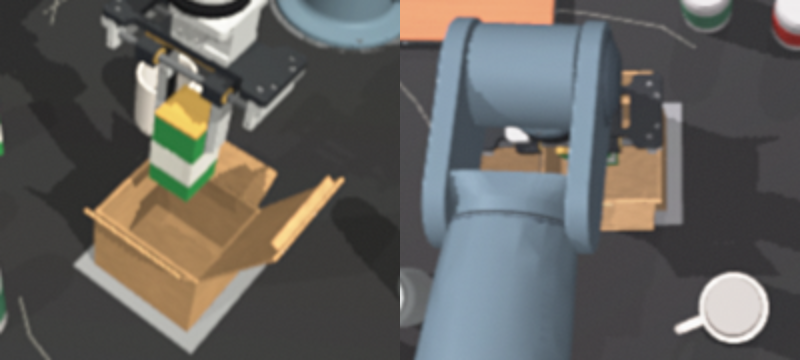

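The full tin (5.4 N) hangs above the opening, centred with clearance all round. Lowering it.

step_arm(series=[{"tx": 40,"ty": 0,"tz": 0,"ax": 0,"ay": 0,"az": 0},{"tx": 80,"ty": 0,"tz": 0,"ax": 0,"ay": 0,"az": 0},{"tx": 120,"ty": 0,"tz": 0,"ax": 0,"ay": 0,"az": 0},{"tx": 150,"ty": 0,"tz": 0,"ax": 0,"ay": 0,"az": 0},{"tx": 168,"ty": 0,"tz": 0,"ax": 0,"ay": 0,"az": 0},{"tx": 171,"ty": 0,"tz": 0,"ax": 0,"ay": 0,"az": 0},{"tx": 173,"ty": 0,"tz": 0,"ax": 0,"ay": 0,"az": 0},{"tx": 174,"ty": 0,"tz": 0,"ax": 0,"ay": 0,"az": 0},{"tx": 174,"ty": 0,"tz": 0,"ax": 0,"ay": 0,"az": 0}])

```text
t: 7.08
ee_pos: [0.5611, 0.1048, 0.0723]
tool_rot: [0.708, 0.012, -0.706, 0.012]
wrist_force: [-0.9, -0.2, -5.0]
width: 0.0501
```

step_arm(series=[{"tx": 1,"ty": 0,"tz": 0,"ax": 0,"ay": 0,"az": 0},{"tx": 1.5,"ty": 0,"tz": 0,"ax": 0,"ay": 0,"az": 0},{"tx": 1.5,"ty": 0,"tz": 0,"ax": 0,"ay": 0,"az": 0}])

```text
t: 7.45
ee_pos: [0.5611, 0.1048, 0.0709]
tool_rot: [0.707, 0.012, -0.707, 0.012]
wrist_force: [-1.2, 0.2, 1.5]
width: 0.0501
```

step_arm(series=[{"tx": 0,"ty": 0,"tz": 0,"ax": 0,"ay": 0,"az": 0},{"tx": 0,"ty": 0,"tz": 0,"ax": 0,"ay": 0,"az": 0},{"tx": 0,"ty": 0,"tz": 0,"ax": 0,"ay": 0,"az": 0},{"tx": -10,"ty": 0,"tz": 0,"ax": 0,"ay": 0,"az": 0},{"tx": -40,"ty": 0,"tz": 0,"ax": 0,"ay": 0,"az": 0},{"tx": -85,"ty": 0,"tz": 0,"ax": 0,"ay": 0,"az": 0},{"tx": -125,"ty": 0,"tz": 0,"ax": 0,"ay": 0,"az": 0},{"tx": -140,"ty": 0,"tz": 30,"ax": 0,"ay": 0,"az": 0},{"tx": -140,"ty": 0,"tz": 75,"ax": 0,"ay": 0,"az": 0},{"tx": -140,"ty": 0,"tz": 115,"ax": 0,"ay": 0,"az": 0},{"tx": -140,"ty": 0,"tz": 120,"ax": 0,"ay": 0,"az": 0},{"tx": -140,"ty": 0,"tz": 120,"ax": 0,"ay": 0,"az": 0}], fingers=72)

```text
t: 8.95
ee_pos: [0.4412, 0.1006, 0.2108]
tool_rot: [0.708, 0.012, -0.706, 0.012]
wrist_force: [-0.9, 0.3, -0.5]
width: 0.068
```

Run:
```python
from h import *
st()
save('c')
a=[cv2.imread(f'pics/c_{c}.png') for c in('scene','top')]
cv2.imwrite('pics/c.png',np.hstack([cv2.resize(a[0][130:310,240:440],(400,360)),cv2.resize(a[1][150:330,120:320],(400,360))]))
```

```text
t 8.95 pos [0.4412 0.1006 0.2108] rot
 [[ 0.002  0.034 -0.999]
 [-0.    -0.999 -0.034]
 [-1.     0.    -0.002]] F [-0.92  0.27 -0.46] w 0.06798571957619039 q [-0.027 -0.247  2.039  0.     1.347  1.509]
```

View pics/c.png

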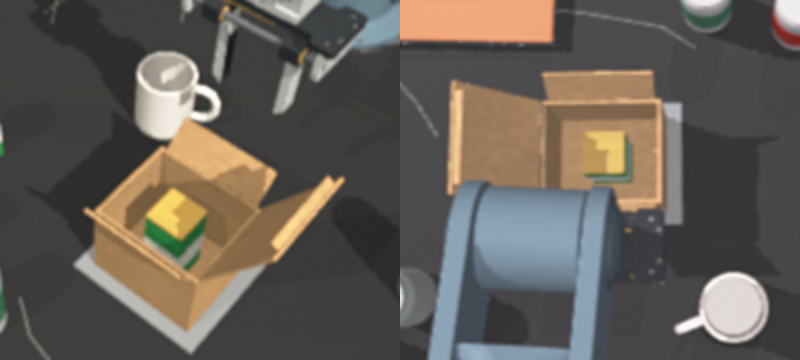

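Tin stands upright in the carton. Now the near flap.

step_arm(series=[{"tx": 20,"ty": 0,"tz": 0,"ax": 0,"ay": 0,"az": 0},{"tx": 50,"ty": 0,"tz": 0,"ax": 0,"ay": 0,"az": 0},{"tx": 71,"ty": 0,"tz": 0,"ax": 0,"ay": 0,"az": 0},{"tx": 71,"ty": 0,"tz": 0,"ax": 0,"ay": 0,"az": 0},{"tx": 71,"ty": 0,"tz": -15,"ax": 0,"ay": 0,"az": 0},{"tx": 71,"ty": 0,"tz": -30,"ax": 0,"ay": 0,"az": 0},{"tx": 71,"ty": 0,"tz": -45,"ax": 0,"ay": 0,"az": 0},{"tx": 71,"ty": 0,"tz": -60,"ax": 0,"ay": 0,"az": 0},{"tx": 71,"ty": 0,"tz": -75,"ax": 0,"ay": 0,"az": 0},{"tx": 77,"ty": 0,"tz": -82,"ax": 0,"ay": 0,"az": 0},{"tx": 82,"ty": 0,"tz": -84,"ax": 0,"ay": 0,"az": 0},{"tx": 86,"ty": 0,"tz": -86,"ax": 0,"ay": 0,"az": 0},{"tx": 89,"ty": 0,"tz": -86,"ax": 0,"ay": 0,"az": 0},{"tx": 89,"ty": 0,"tz": -86,"ax": 0,"ay": 0,"az": 0}], fingers=0)

```text
t: 10.8
ee_pos: [0.5261, 0.1036, 0.1206]
tool_rot: [-0.707, -0.012, 0.707, -0.012]
wrist_force: [-0.6, -0.0, 0.1]
width: 0.0006
```

step_arm(series=[{"tx": 1,"ty": 0,"tz": 0,"ax": 0,"ay": 0,"az": 0},{"tx": 2,"ty": 0,"tz": 0,"ax": 0,"ay": 0,"az": 0},{"tx": 2,"ty": 0,"tz": 0,"ax": 0,"ay": 0,"az": 0}])

```text
t: 11.18
ee_pos: [0.5263, 0.1037, 0.1201]
tool_rot: [-0.707, -0.012, 0.707, -0.012]
wrist_force: [-3.8, -0.4, 7.7]
width: 0.0004
```

step_arm(series=[{"tx": -30,"ty": 0,"tz": 0,"ax": 0,"ay": 0,"az": 0},{"tx": -80,"ty": 0,"tz": -20,"ax": 0,"ay": 0,"az": 0},{"tx": -90,"ty": 0,"tz": -70,"ax": 0,"ay": 0,"az": 0},{"tx": -90,"ty": 0,"tz": -125,"ax": 0,"ay": 0,"az": 0},{"tx": -90,"ty": 0,"tz": -155,"ax": 0,"ay": 0,"az": 0},{"tx": -90,"ty": 0,"tz": -155,"ax": 0,"ay": 0,"az": 0},{"tx": -60,"ty": 0,"tz": -155,"ax": 0,"ay": 0,"az": 0},{"tx": -20,"ty": 0,"tz": -155,"ax": 0,"ay": 0,"az": 0},{"tx": -20,"ty": 0,"tz": -155,"ax": 0,"ay": 0,"az": 0}])

```text
t: 12.3
ee_pos: [0.6775, 0.109, 0.135]
tool_rot: [-0.704, -0.012, 0.71, -0.012]
wrist_force: [-0.3, 0.7, 0.2]
width: 0.0007
```

step_arm(series=[{"tx": 0,"ty": 0,"tz": 15,"ax": 0,"ay": 0,"az": 0},{"tx": 0,"ty": 0,"tz": 30,"ax": 0,"ay": 0,"az": 0},{"tx": 0,"ty": 0,"tz": 45,"ax": 0,"ay": 0,"az": 0},{"tx": 0,"ty": 0,"tz": 60,"ax": 0,"ay": 0,"az": 0},{"tx": 0,"ty": 0,"tz": 76,"ax": 0,"ay": 0,"az": 0},{"tx": 6,"ty": 0,"tz": 83,"ax": 0,"ay": 0,"az": 0},{"tx": 11,"ty": 0,"tz": 85,"ax": 0,"ay": 0,"az": 0},{"tx": 15,"ty": 0,"tz": 87,"ax": 0,"ay": 0,"az": 0},{"tx": 18,"ty": 0,"tz": 87,"ax": 0,"ay": 0,"az": 0},{"tx": 20,"ty": 0,"tz": 87,"ax": 0,"ay": 0,"az": 0},{"tx": 20,"ty": 0,"tz": 87,"ax": 0,"ay": 0,"az": 0}])

```text
t: 13.68
ee_pos: [0.5944, 0.1059, 0.12]
tool_rot: [-0.706, -0.012, 0.708, -0.012]
wrist_force: [-5.0, -0.3, 8.0]
width: 0.0001
```

step_arm(series=[{"tx": -30,"ty": 0,"tz": 0,"ax": 0,"ay": 0,"az": 0},{"tx": -80,"ty": 0,"tz": 10,"ax": 0,"ay": 0,"az": 0},{"tx": -135,"ty": 0,"tz": 20,"ax": 0,"ay": 0,"az": 0},{"tx": -182,"ty": 0,"tz": 34,"ax": 0,"ay": 0,"az": 0},{"tx": -182,"ty": -50,"tz": 34,"ax": 0,"ay": 0,"az": 0},{"tx": -182,"ty": -105,"tz": 34,"ax": 0,"ay": 0,"az": 0},{"tx": -182,"ty": -160,"tz": 34,"ax": 0,"ay": 0,"az": 0},{"tx": -182,"ty": -215,"tz": 34,"ax": 0,"ay": 0,"az": 0},{"tx": -182,"ty": -215,"tz": 34,"ax": 0,"ay": 0,"az": 0},{"tx": -182,"ty": -215,"tz": 34,"ax": 0,"ay": 0,"az": 0},{"tx": -130,"ty": -215,"tz": 34,"ax": 0,"ay": 0,"az": 0},{"tx": -72,"ty": -215,"tz": 34,"ax": 0,"ay": 0,"az": 0},{"tx": -72,"ty": -215,"tz": 34,"ax": 0,"ay": 0,"az": 0},{"tx": -72,"ty": -215,"tz": 34,"ax": 0,"ay": 0,"az": 0}])

```text
t: 15.42
ee_pos: [0.5546, 0.3192, 0.1935]
tool_rot: [0.708, 0.012, -0.706, 0.011]
wrist_force: [0.6, -0.0, 0.7]
width: 0.0007
```

Run:
```python
from h import *
st()
save('d')
a=[cv2.imread(f'pics/d_{c}.png') for c in('scene','top')]
cv2.imwrite('pics/d.png',np.hstack([cv2.resize(a[0][130:310,240:440],(400,360)),cv2.resize(a[1][150:330,120:320],(400,360))]))
```

```text
t 15.43 pos [0.5546 0.3192 0.1935] rot
 [[ 0.003  0.033 -0.999]
 [ 0.001 -0.999 -0.033]
 [-1.    -0.001 -0.003]] F [ 0.61 -0.05  0.74] w 0.0006583651785805578 q [ 0.345  0.23   1.598 -0.     1.31   1.883]
```

View pics/d.png

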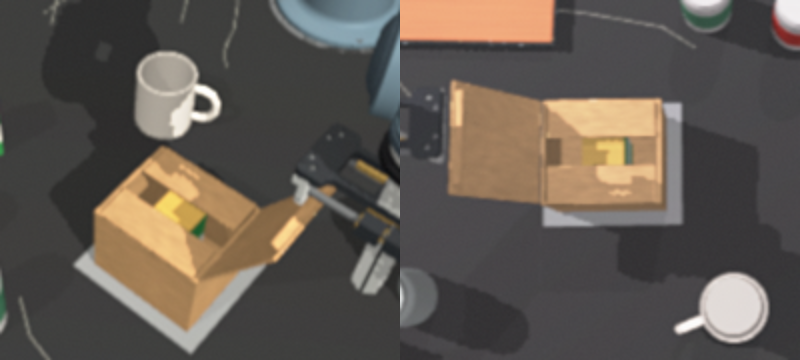

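Both flaps lie level; the finger is outside the lid. Sweeping the lid over.

step_arm(series=[{"tx": 0,"ty": 20,"tz": 0,"ax": 0,"ay": 0,"az": 0},{"tx": 0,"ty": 40,"tz": 0,"ax": 0,"ay": 0,"az": 0},{"tx": 0,"ty": 60,"tz": 0,"ax": 0,"ay": 0,"az": 0},{"tx": 0,"ty": 80,"tz": 0,"ax": 0,"ay": 0,"az": 0},{"tx": 0,"ty": 100,"tz": 0,"ax": 0,"ay": 0,"az": 0},{"tx": 0,"ty": 120,"tz": 0,"ax": 0,"ay": 0,"az": 0},{"tx": 0,"ty": 140,"tz": 0,"ax": 0,"ay": 0,"az": 0},{"tx": 0,"ty": 160,"tz": 0,"ax": 0,"ay": 0,"az": 0},{"tx": 0,"ty": 180,"tz": 0,"ax": 0,"ay": 0,"az": 0},{"tx": 10,"ty": 198,"tz": 0,"ax": 0,"ay": 0,"az": 0},{"tx": 22,"ty": 212,"tz": 0,"ax": 0,"ay": 0,"az": 0},{"tx": 34,"ty": 224,"tz": 0,"ax": 0,"ay": 0,"az": 0},{"tx": 44,"ty": 233,"tz": 0,"ax": 0,"ay": 0,"az": 0},{"tx": 52,"ty": 245,"tz": 0,"ax": 0,"ay": 0,"az": 0},{"tx": 52,"ty": 260,"tz": 0,"ax": 0,"ay": 0,"az": 0},{"tx": 52,"ty": 260,"tz": 0,"ax": 0,"ay": 0,"az": 0}])

```text
t: 17.52
ee_pos: [0.5624, 0.0586, 0.1392]
tool_rot: [0.707, 0.011, -0.707, 0.012]
wrist_force: [0.0, 0.8, 0.3]
width: 0.0003
```

step_arm(series=[{"tx": 4,"ty": 0,"tz": 0,"ax": 0,"ay": 0,"az": 0},{"tx": 8,"ty": 2,"tz": 0,"ax": 0,"ay": 0,"az": 0},{"tx": 11,"ty": 4,"tz": 0,"ax": 0,"ay": 0,"az": 0},{"tx": 11,"ty": 4,"tz": 0,"ax": 0,"ay": 0,"az": 0}])

```text
t: 18.02
ee_pos: [0.5619, 0.0558, 0.1275]
tool_rot: [-0.707, -0.012, 0.707, -0.012]
wrist_force: [-0.7, -0.2, -0.7]
width: 0.0005
```

step_arm(series=[{"tx": 1.5,"ty": 0,"tz": 0,"ax": 0,"ay": 0,"az": 0},{"tx": 3,"ty": 0,"tz": 0,"ax": 0,"ay": 0,"az": 0},{"tx": 3,"ty": 0,"tz": 0,"ax": 0,"ay": 0,"az": 0}])

```text
t: 18.4
ee_pos: [0.5622, 0.0557, 0.1252]
tool_rot: [-0.707, -0.012, 0.707, -0.012]
wrist_force: [-2.0, -0.6, 3.4]
width: 0.0004
```

step_arm(series=[{"tx": 0.5,"ty": 0,"tz": 0,"ax": 0,"ay": 0,"az": 0},{"tx": 1,"ty": 0,"tz": 0,"ax": 0,"ay": 0,"az": 0},{"tx": 1,"ty": 0,"tz": 0,"ax": 0,"ay": 0,"az": 0}])

```text
t: 18.77
ee_pos: [0.5623, 0.0557, 0.125]
tool_rot: [-0.707, -0.012, 0.707, -0.012]
wrist_force: [-3.9, -0.5, 7.4]
width: 0.0003
```

step_arm(series=[{"tx": 0.5,"ty": 0,"tz": 0,"ax": 0,"ay": 0,"az": 0},{"tx": 1,"ty": 0,"tz": 0,"ax": 0,"ay": 0,"az": 0},{"tx": 1,"ty": 0,"tz": 0,"ax": 0,"ay": 0,"az": 0}])

```text
t: 19.15
ee_pos: [0.5624, 0.0557, 0.1248]
tool_rot: [-0.707, -0.012, 0.707, -0.012]
wrist_force: [-5.5, 0.1, 11.0]
width: 0.0004
```

step_arm(series=[{"tx": 1,"ty": 0,"tz": 0,"ax": 0,"ay": 0,"az": 0},{"tx": 2,"ty": 0,"tz": 0,"ax": 0,"ay": 0,"az": 0},{"tx": 3,"ty": 0,"tz": 0,"ax": 0,"ay": 0,"az": 0},{"tx": 3,"ty": 0,"tz": 0,"ax": 0,"ay": 0,"az": 0},{"tx": 3,"ty": 0,"tz": 0,"ax": 0,"ay": 0,"az": 0}])

```text
t: 19.77
ee_pos: [0.5627, 0.0557, 0.1243]
tool_rot: [-0.707, -0.012, 0.707, -0.013]
wrist_force: [-12.5, -0.1, 23.9]
width: 0.0005
```

step_arm(series=[{"tx": -4,"ty": 0,"tz": 0,"ax": 0,"ay": 0,"az": 0},{"tx": -8,"ty": 0,"tz": 0,"ax": 0,"ay": 0,"az": 0},{"tx": -40,"ty": 0,"tz": 0,"ax": 0,"ay": 0,"az": 0},{"tx": -90,"ty": 10,"tz": 0,"ax": 0,"ay": 0,"az": 0},{"tx": -140,"ty": 50,"tz": 20,"ax": 0,"ay": 0,"az": 0},{"tx": -150,"ty": 100,"tz": 50,"ax": 0,"ay": 0,"az": 0},{"tx": -150,"ty": 150,"tz": 80,"ax": 0,"ay": 0,"az": 0},{"tx": -150,"ty": 200,"tz": 110,"ax": 0,"ay": 0,"az": 0},{"tx": -150,"ty": 250,"tz": 120,"ax": 0,"ay": 0,"az": 0},{"tx": -150,"ty": 300,"tz": 120,"ax": 0,"ay": 0,"az": 0},{"tx": -150,"ty": 340,"tz": 120,"ax": 0,"ay": 0,"az": 0},{"tx": -150,"ty": 340,"tz": 120,"ax": 0,"ay": 0,"az": 0}])

```text
t: 21.28
ee_pos: [0.4534, -0.29, 0.269]
tool_rot: [-0.707, -0.011, 0.707, -0.011]
wrist_force: [0.4, -0.0, 0.8]
width: 0.0003
```

Run:
```python
from h import *
st()
save('e')
a=[cv2.imread(f'pics/e_{c}.png') for c in('scene','top')]
cv2.imwrite('pics/e.png',np.hstack([cv2.resize(a[0][170:310,255:395],(400,400),interpolation=2),cv2.resize(a[1][180:290,160:270],(400,400),interpolation=2)]))
for c in('scene','top'):
    for l in('mug','can_red','can_green','sugar','terminal','lid_edge','tin_a'):
        for d in arm.place_of(l,c)[:1]: print(c,l,np.round(d['score'],2),np.round(d['pixel']),np.round(atz(c,d['pixel'],.121 if l=='lid_edge' else 0)[:2],3))
# expected lid-edge position (level)
u=np.radians(2);E=np.array([.56,.105])+np.array([-np.sin(u),np.cos(u)])*-.067;print('expected',E)
for z in(.121,.125,.13): print(z,[np.round(proj(c,[*E,z])[::-1],1) for c in('scene','top')])
```

```text
t 21.27 pos [ 0.4534 -0.29    0.269 ] rot
 [[-0.001  0.031 -1.   ]
 [ 0.001 -1.    -0.031]
 [-1.    -0.001  0.001]] F [ 0.44 -0.02  0.85] w 0.0003175237470294381 q [-0.78  -0.066  1.774  0.     1.435  0.76 ]
scene mug 0.89 [187. 321.] [ 0.382 -0.055]
scene can_red 0.63 [254. 204.] [ 0.753 -0.131]
scene can_green 0.75 [288. 227.] [ 0.778 -0.016]
scene sugar 0.98 [276. 452.] [0.388 0.358]
scene terminal 0.86 [171. 179.] [ 0.616 -0.404]
scene lid_edge 0.91 [219. 305.] [0.569 0.042]
scene tin_a 0.6 [201. 230.] [ 0.589 -0.209]
top mug 0.66 [301. 286.] [ 0.384 -0.056]
top can_red 0.89 [162. 318.] [ 0.753 -0.133]
top can_green 0.85 [155. 272.] [ 0.771 -0.01 ]
top sugar 0.88 [297. 124.] [0.385 0.362]
top terminal 0.56 [214. 426.] [ 0.618 -0.419]
top lid_edge 0.78 [224. 248.] [0.563 0.038]
top tin_a 0.64 [225. 346.] [ 0.585 -0.209]
expected [0.56233827 0.03804081]
0.121 [array([216.7, 305.8]), array([224.7, 248.7])]
0.125 [array([215.6, 305.9]), array([224.4, 248.5])]
0.13 [array([214.3, 306. ]), array([224.1, 248.4])]
```

View pics/e.png

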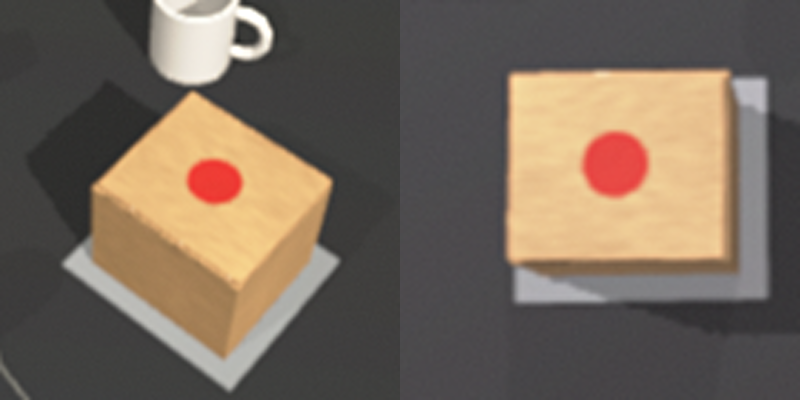

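The lid is closed and level, with the red dot up and its edge where expected; the bystanders haven't moved. There is time left, so I'll weigh the other tin and set it closer beside the carton.

Run:
```python
from h import *
def T(deg):
    a=np.radians(deg);y=np.array([np.cos(a),np.sin(a),0]);x=np.array([0,0,-1.]);return np.c_[x,y,np.cross(x,y)]
o=arm.observe()
rel(o,[.59,-.207,.2],T(-118));rel(o,[.59,-.207,.066],T(-118))
o=dict(o);o['ee_pos']=[.59,-.207,.066];o['tool_rot']=Ro.from_matrix(T(-118)).as_quat()
rel(o,[.58,-.075,.067],T(-90))
```

```text
t [  70.   -76.4 -138.7] a [30. -0.  0.]
t [ 204.   -76.4 -138.7] a [30. -0.  0.]
t [  -1.  -111.9   70.8] a [-28.   0.   0.]
```

step_arm(series=[{"tx": 15,"ty": -25,"tz": -46,"ax": 10,"ay": 0,"az": 0},{"tx": 40,"ty": -50,"tz": -92,"ax": 20,"ay": 0,"az": 0},{"tx": 60,"ty": -76.4,"tz": -138.7,"ax": 30,"ay": 0,"az": 0},{"tx": 60,"ty": -76.4,"tz": -138.7,"ax": 30,"ay": 0,"az": 0},{"tx": 60,"ty": -76.4,"tz": -138.7,"ax": 30,"ay": 0,"az": 0},{"tx": 60,"ty": -76.4,"tz": -138.7,"ax": 30,"ay": 0,"az": 0},{"tx": 60,"ty": -76.4,"tz": -138.7,"ax": 30,"ay": 0,"az": 0},{"tx": 100,"ty": -76.4,"tz": -138.7,"ax": 30,"ay": 0,"az": 0},{"tx": 140,"ty": -76.4,"tz": -138.7,"ax": 30,"ay": 0,"az": 0},{"tx": 180,"ty": -76.4,"tz": -138.7,"ax": 30,"ay": 0,"az": 0},{"tx": 203,"ty": -76.4,"tz": -138.7,"ax": 30,"ay": 0,"az": 0},{"tx": 203,"ty": -76.4,"tz": -138.7,"ax": 30,"ay": 0,"az": 0},{"tx": 203,"ty": -76.4,"tz": -138.7,"ax": 30,"ay": 0,"az": 0}], fingers=100)

```text
t: 23.7
ee_pos: [0.5907, -0.2078, 0.0686]
tool_rot: [0.687, -0.172, -0.685, -0.171]
wrist_force: [0.7, 1.2, 0.8]
width: 0.094
```

step_arm(series=[{"tx": 0,"ty": 0,"tz": 0,"ax": 0,"ay": 0,"az": 0},{"tx": 0,"ty": 0,"tz": 0,"ax": 0,"ay": 0,"az": 0},{"tx": 0,"ty": 0,"tz": 0,"ax": 0,"ay": 0,"az": 0},{"tx": 0,"ty": 0,"tz": 0,"ax": 0,"ay": 0,"az": 0},{"tx": 0,"ty": 0,"tz": 0,"ax": 0,"ay": 0,"az": 0},{"tx": 0,"ty": 0,"tz": 0,"ax": 0,"ay": 0,"az": 0}], fingers=30, force=20)

```text
t: 24.45
ee_pos: [0.59, -0.2069, 0.0669]
tool_rot: [0.686, -0.171, -0.686, -0.171]
wrist_force: [1.8, 1.2, 0.5]
width: 0.0501
```

step_arm(series=[{"tx": -12,"ty": 0,"tz": 0,"ax": 0,"ay": 0,"az": 0},{"tx": -25,"ty": 0,"tz": 0,"ax": 0,"ay": 0,"az": 0},{"tx": -25,"ty": 0,"tz": 0,"ax": 0,"ay": 0,"az": 0},{"tx": -25,"ty": 0,"tz": 0,"ax": 0,"ay": 0,"az": 0},{"tx": -25,"ty": 0,"tz": 0,"ax": 0,"ay": 0,"az": 0}])

```text
t: 25.08
ee_pos: [0.5896, -0.2068, 0.0914]
tool_rot: [-0.686, 0.171, 0.686, 0.171]
wrist_force: [0.6, -1.2, -1.5]
width: 0.0504
```

The lifted tin weighs about 1.5 N, so it is the nearly empty one. Setting it beside the carton.

step_arm(series=[{"tx": 0,"ty": -25,"tz": 16,"ax": -6,"ay": 0,"az": 0},{"tx": 0,"ty": -55,"tz": 35,"ax": -13,"ay": 0,"az": 0},{"tx": 0,"ty": -85,"tz": 54,"ax": -20,"ay": 0,"az": 0},{"tx": 0,"ty": -105,"tz": 66,"ax": -26,"ay": 0,"az": 0},{"tx": 0,"ty": -111.9,"tz": 70.8,"ax": -28,"ay": 0,"az": 0},{"tx": 0,"ty": -111.9,"tz": 70.8,"ax": -28,"ay": 0,"az": 0},{"tx": 8,"ty": -111.9,"tz": 70.8,"ax": -28,"ay": 0,"az": 0},{"tx": 16,"ty": -111.9,"tz": 70.8,"ax": -28,"ay": 0,"az": 0},{"tx": 21,"ty": -111.9,"tz": 70.8,"ax": -28,"ay": 0,"az": 0},{"tx": 23,"ty": -111.9,"tz": 70.8,"ax": -28,"ay": 0,"az": 0},{"tx": 24,"ty": -111.9,"tz": 70.8,"ax": -28,"ay": 0,"az": 0},{"tx": 24.5,"ty": -111.9,"tz": 70.8,"ax": -28,"ay": 0,"az": 0},{"tx": 24.5,"ty": -111.9,"tz": 70.8,"ax": -28,"ay": 0,"az": 0}])

```text
t: 26.7
ee_pos: [0.5802, -0.075, 0.0677]
tool_rot: [0.707, -0.0, -0.707, -0.0]
wrist_force: [0.6, -0.1, -1.0]
width: 0.0502
```

step_arm(series=[{"tx": 0.7,"ty": 0,"tz": 0,"ax": 0,"ay": 0,"az": 0},{"tx": 1.2,"ty": 0,"tz": 0,"ax": 0,"ay": 0,"az": 0},{"tx": 1.2,"ty": 0,"tz": 0,"ax": 0,"ay": 0,"az": 0}])

```text
t: 27.08
ee_pos: [0.5804, -0.075, 0.0669]
tool_rot: [0.707, -0.0, -0.707, -0.0]
wrist_force: [-0.8, 0.7, 2.4]
width: 0.0501
```

step_arm(series=[{"tx": 0,"ty": 0,"tz": 0,"ax": 0,"ay": 0,"az": 0},{"tx": 0,"ty": 0,"tz": 0,"ax": 0,"ay": 0,"az": 0},{"tx": 0,"ty": 0,"tz": 0,"ax": 0,"ay": 0,"az": 0},{"tx": 0,"ty": 0,"tz": 0,"ax": 0,"ay": 0,"az": 0},{"tx": -15,"ty": 0,"tz": 0,"ax": 0,"ay": 0,"az": 0},{"tx": -55,"ty": 0,"tz": 0,"ax": 0,"ay": 0,"az": 0},{"tx": -105,"ty": 0,"tz": 0,"ax": 0,"ay": 0,"az": 0},{"tx": -155,"ty": 0,"tz": 0,"ax": 0,"ay": 0,"az": 0},{"tx": -190,"ty": 40,"tz": 30,"ax": 0,"ay": 0,"az": 0},{"tx": -190,"ty": 90,"tz": 60,"ax": 0,"ay": 0,"az": 0},{"tx": -190,"ty": 140,"tz": 90,"ax": 0,"ay": 0,"az": 0},{"tx": -190,"ty": 190,"tz": 120,"ax": 0,"ay": 0,"az": 0},{"tx": -190,"ty": 230,"tz": 140,"ax": 0,"ay": 0,"az": 0},{"tx": -190,"ty": 230,"tz": 140,"ax": 0,"ay": 0,"az": 0},{"tx": -190,"ty": 230,"tz": 140,"ax": 0,"ay": 0,"az": 0},{"tx": -190,"ty": 230,"tz": 140,"ax": 0,"ay": 0,"az": 0}], fingers=78)

```text
t: 29.08
ee_pos: [0.4405, -0.3038, 0.2565]
tool_rot: [0.707, 0.0, -0.707, 0.0]
wrist_force: [-0.3, -0.5, 0.3]
width: 0.0732
```

Run:
```python
from h import *
st()
save('f')
a=[cv2.imread(f'pics/f_{c}.png') for c in('scene','top')]
cv2.imwrite('pics/f.png',np.hstack([cv2.resize(a[0][150:320,180:350],(400,400),interpolation=2),cv2.resize(a[1][130:330,150:350],(400,400),interpolation=2)]))
```

```text
t 29.07 pos [ 0.4405 -0.3038  0.2565] rot
 [[ 0.     0.001 -1.   ]
 [-0.    -1.    -0.001]
 [-1.     0.    -0.   ]] F [-0.34 -0.47  0.28] w 0.07322435142714773 q [-0.816 -0.067  1.797  0.     1.411  0.754]
```

View pics/f.png

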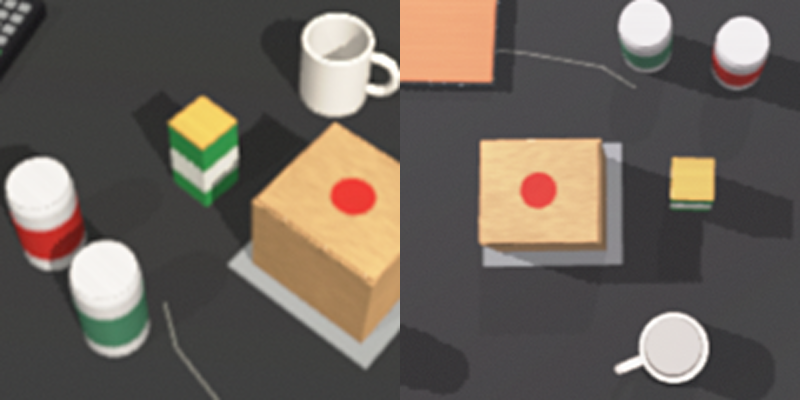

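The empty tin stands upright beside the closed carton, and the mug and cans are where they were. Handing in.

```bash
python3 -c "
from bench import arm
print(arm.hand_in())"
```

```text
the job is handed in; nothing more can be done
None
```

The job is done and handed in at about 29 s of the 72 s allowed; the hand-in gives no verdict.

- **Tins:** The nearer tin pulled 5.2–5.4 N when lifted (about 550 g), so it was the full one. I stood it upright on the carton floor. The other pulled about 1.5 N; I set it upright on the counter about 11 cm from the carton wall. That last move came after the lid was closed, once I had time to weigh the second tin.
- **Flaps and lid:** I folded the near flap, then the far flap, each to its stop at about 8 N, and then the lid. I pressed the lid near its free edge up to 24 N. Its top sat at 0.124–0.125 m, against 0.125 m expected when level. I felt no snap or step, so "fully home" rests on that height and the pictures.
- **Last checks:** The final picture shows the lid flat, the carton undamaged and the empty tin upright. Positions measured just after the lid was closed put the mug, cans, sugar jar and terminal where they began, to within about 1 cm of measuring noise. The final picture, taken after the empty tin was moved, still shows the mug and cans in place. The gripper was touching nothing. The full tin was last seen upright before the lid closed.

No check failed or disagreed.

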